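Lock a label post into its push-fit fitting in a museum case

TASK

Take the tall label post out of the wooden rack and push it gently into the narrow-bore push-fit fitting until it locks home, with its plate parallel to the long side of the fitting's foot. Then, still holding it, give it a light upward tug to prove that the lock holds, and leave it standing upright in the fitting. Never load the fitting with more than about 30 N, and leave the other post, the magnifier and the spectacle case where they are.

Things in the scene. Friction and masses are not known exactly. Their poses are not given: they have to be found in the camera images.
- label_post: the tall label post, loose, about 140 g, 150 mm tall, standing in one of the rack's two holes. Origin: centre of its foot's underside, z up. Brass stem of 18 mm; foot from below: cone 8 to 18 mm wide (0 to 9 mm up), bead of 18 mm (9 to 15), groove with 9 mm neck (15 to 25), cone out to 18 mm (at 29). Upright plate on top
- label_plate (a point): centre of the tall post's blank white plate, 125 mm above the foot's underside, same axes as the post. The plate is 10 mm thick along x, 60 mm wide along y and reaches from 100 to 150 mm above the foot: grip it over its thickness
- spare_post: the other, short post, loose, leave it alone: plain 18 mm brass stem, no groove, with a white plate 10 x 60 x 35 mm on top, 90 mm tall in all; origin at the centre of its foot's underside, plate 10 mm thick along x. It stands in the rack's other hole
- rack: fixed wooden block, 80 (x) x 200 (y) x 45 mm high, origin at the centre of its underside; two upright round holes of 21 mm, 33 mm deep, at y = -52 and +52 mm, in which the two posts stand (a post's foot stands 12 mm above the table)
- push_fitting: the narrow-bore push-fit fitting, fixed: steel foot 60 (x) x 90 (y, the long side) x 6 mm, on it an aluminium block 44 x 44 mm with a grey collar 38 x 38 mm, 80 mm high in all. Origin: centre of the foot's underside, z up. Upright bore of 20 mm in its middle; in it a collet (floor and two jaws) set beforehand to any depth in a 20 mm range: only feeling tells when the post is home
- push_fitting_mouth (a point): centre of the narrow bore's mouth at the top of the collar, 80 mm above the fitting's underside. The collet's floor, on which a home post stands, is 46 to 66 mm below it (unknown, fixed while you work); the jaws' tops lie 22 mm above that floor, their undersides 17 mm
- jaw_left (a joint): outward travel of the jaw on the fitting's +y side, m: 0 = sprung in (fitting empty or post locked), 0.0022 while the bead passes, at most 0.0045. The post's cone and bead force the jaws apart (about 7 to 13 N), then they snap into the groove. A locked post has 2 mm of play up and down, resists pulling and can still be turned
- collet (a joint): how far the collet, floor and jaws together, is pressed down on its spring, m: 0 unloaded; it gives from 3 N on, 3 N per mm, stops hard at 0.004 (15 N), and springs back when let go
- jaw_right (a joint): the same for the jaw on the -y side
- wide_fitting: another fixed fitting of the same outside shape and size but with a plain 30 mm bore and no jaws: not the one to use; origin at the centre of its underside. The two fittings may stand either way round
- magnifier: magnifying glass lying flat, brass ring 64 mm in diameter and 10 mm high with a 75 mm handle to its +y; origin at the ring's centre on the table; leave it
- spectacle_case: dark spectacle case lying flat, 55 (x) x 130 (y) x 28 mm, origin at the centre of its underside; leave it
Things that resemble listed ones, but are neither listed nor needed, are in the scene too. Leave any blue or pink look-alike of the label_post alone.

How it is judged:
By the outcome, as a careful person would: the job done as asked, in the order asked, and still so for the second after the job is handed in, with the robot touching nothing.
It also fails if it takes over 69 s, if anything falls off the work surface, if the arm or the gripper's body presses on something with over 40 N, if the wrist force passes 120 N, or if a joint passes its speed limit or range.

ROBOT

A 6-joint arm with a two-finger parallel gripper is mounted at the origin on the work surface. World frame = base frame: x ahead of the robot, y to its left, z up, the work surface at z = 0. Lengths are in mm, angles in rad, forces in N, time in s.
With the tool pointing down it reaches from about 250 to 775 mm from the base axis. Payload 4 kg.
Tool frame: the origin (TCP) lies at the very end of the fingers, on their centre line; the grasp point (between the pads) lies 19 mm behind it; z points along the fingers, y is the direction in which the jaws open and shut (so a half turn about z gives the same grasp; the last joint's range is limited). The gripper opens to 85 mm and grips with 20 to 120 N. Pads are 22 mm wide; open, the fingers measure 114 mm over their backs; the gripper's body (76 mm by 85 mm) begins 54 mm behind the grasp point. The pads swing forward as they close: fully open they stand 13 mm farther back than shut.
Start: joints at [-1.291, 0.087, 1.371, -0, 1.684, -0.103], TCP at [205.434, -510.21, 231.341] pointing down, gripper open.
Joint ranges: [-3.1, 3.1], [-0.76, 2.03], [0.27, 2.55], [-1.08, 4.22], [0.17, 2.65], [-2.57, 2.57]. Speed limits (rad/s): [2.79, 2.79, 3.14, 3.14, 3.14, 3.14].

INTERFACE

Orientations are given as [roll, pitch, yaw] about the fixed x, y, z axes, in that order (R = Rz(yaw) Ry(pitch) Rx(roll)).
In Python, from station import env gives the robot as it stands.
- The arm moves only by the shell command python3 -m handwheel 'ROWS' [OPENING] [FORCE]. ROWS is JSON, a list of rows, each a list of 2 entries, a list of its own where there are three numbers: the shift along the tool's x, y, z each as a share of 0.12 m, from -1 to 1, then the turn, a rotation vector about the tool's x, y, z each as a share of 60 degrees, from -1 to 1. A call has 1 to 5 rows; each row shifts and turns the pose as measured when the row begins, along the tool's axes as they then stand; what a row does not reach is not made up. A row lasts 1/8 s, in which the tool goes at most 62.5 mm and 10.7 degrees, less where a joint would pass 70% of its speed; a pose out of reach is approached as far as the arm can. A call with a number of a shift or a turn outside -1 to 1 is refused whole. A call with a gripper value outside its range is refused whole. OPENING is the closure, from -1 (fully open) to 1 (shut), so that 0 is half open, set as the call begins (- or left out, the last holds). The fingers move at their own pace and stop on an object; FORCE is the grip in N (left out, the last holds). Time passes only in rows, so rows that do not move let the fingers close. It gives the time, the measured TCP pose, the force and the opening at its end, in the units of the state.
- env.observe(): the state, without advancing time (a new reading comes with each control period).
- env.capture(name): name is "side" or "top"; returns (picture, depth): 420x560x3 uint8, blue, green, red; 420x560 float32, mm along the optical axis (not along the pixel's ray), 0 where there is no reading.
- env.camera_params(name): a dict with "fx", "fy", "cx", "cy" (pixels), "R" (3x3) and "t" (3): a world point X has camera coordinates R X + t. Camera axes: x right, y down, z forward; pixel columns grow to the right and rows downward; lengths in mm; the calibration is good to about 2 mm. A picture is of the moment at which its call begins. camera_params takes no time and is no camera call.
- env.sign_off(): hands the job in, once; it reports no verdict.
The state is a dict: "t": time; "qpos": joint angles; "dq": joint speeds; "joint_torque": joint torques, N m; "tool_pos": TCP position; "eef_rot": TCP orientation; "force": force on the tool from outside, world axes, zero at the start; "ft_torque": the same for the moment, N m; "gripper_width": finger opening in mm.
Only numpy, scipy, OpenCV 4.12 (cv2) and the standard library are available. Lean on these libraries where they do the work, as an engineer would, in place of code of your own. Each camera call takes 0.05 s, during which the arm holds its last target.

## Working session

There is one attempt and no reset: what is moved stays moved. The work goes in short steps, Python scripts to look and compute and a shell command to move; the robot and the scene stay as the last step left them, time stands still between calls to the robot, and variables do not carry over. Pictures are saved under pics/ and viewed, and the job is handed in when it is done.

```bash
ls; mkdir -p pics
python3 - <<'E'
from station import env
import cv2,numpy as np
print(env.observe())
for n in ("side","top"):
    p,d=env.capture(n); cv2.imwrite(f"pics/{n}0.png",p); np.save(f"{n}0.npy",d); np.save(f"{n}0p.npy",p); print(n,env.camera_params(n))
E
```

```text
pics
{'t': 0.0, 'qpos': array([-1.29109799e+00,  8.79799182e-02,  1.37227551e+00, -1.51415936e-07,
        1.68360175e+00, -1.03089945e-01]), 'dq': array([-0.000541  ,  0.00095098, -0.00217177,  0.00030248, -0.00042191,
        0.00012767]), 'joint_torque': array([-1.53329303e-03, -3.51862800e+01, -3.13277149e+01, -3.50629498e-04,
        1.05586520e-02,  5.52372175e-07]), 'tool_pos': array([ 205.29098288, -509.70896215,  230.11472531]), 'eef_rot': array([-3.13934013e+00, -2.32886770e-04,  3.82787998e-01]), 'force': array([ 0.71522611, -0.00502838, -0.30043512]), 'ft_torque': array([ 0.04672282,  0.01782074, -0.01373577]), 'gripper_width': 85.38008861500401}
side {'fx': 536.6669522062485, 'fy': 536.6669522062485, 'cx': 276.87417145145287, 'cy': 214.28124141311116, 'R': array([[-0.91911414, -0.39365651,  0.01624037],
       [-0.26421668,  0.58527095, -0.76658168],
       [ 0.29226485, -0.70886704, -0.64194142]]), 't': array([446.83770368, 299.01704475, 952.51436509])}
top {'fx': 530.8237214927404, 'fy': 530.8237214927404, 'cx': 283.3750128738142, 'cy': 209.47462913369054, 'R': array([[ 0.01782202, -0.99979725,  0.00937216],
       [-0.98404493, -0.01919932, -0.17688123],
       [ 0.17702531, -0.00607025, -0.98418758]]), 't': array([ -99.05467384,  543.43225738, 1162.19276371])}
```

View pics/side0.png

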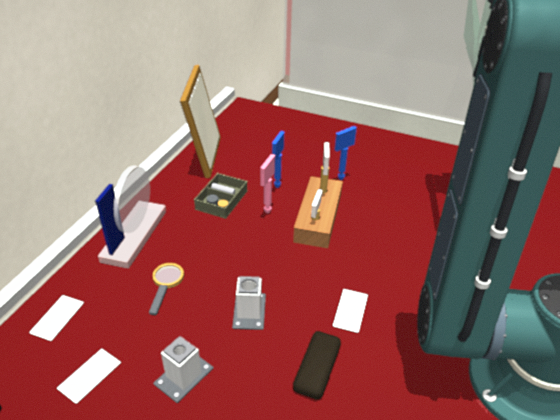

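View pics/top0.png

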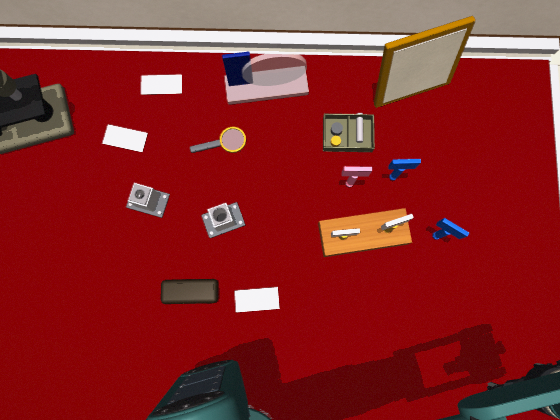

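The side view shows the rack at (320,212), with one post at (325,165) and a shorter one at (316,205). The fittings are at (249,300) and (180,365). In the top view the rack is at (365,232), with plates at (345,233) and (397,222), and the fittings are at (221,216) and (142,196). Next I'll take close crops.

Run:
```python
import cv2,numpy as np
t=cv2.imread("pics/top0.png"); s=cv2.imread("pics/side0.png")
def c(im,x0,y0,w,h,W,H): return cv2.resize(im[y0:y0+h,x0:x0+w],(W,H),interpolation=cv2.INTER_CUBIC)
a=np.hstack([c(t,115,165,140,90,400,257),c(t,310,150,160,110,400,257)])
b=np.hstack([c(s,140,265,140,140,400,343),c(s,240,110,140,140,400,343)])
cv2.imwrite("pics/crop0.png",np.vstack([a,b]))
```

```text
(no output)
```

View pics/crop0.png

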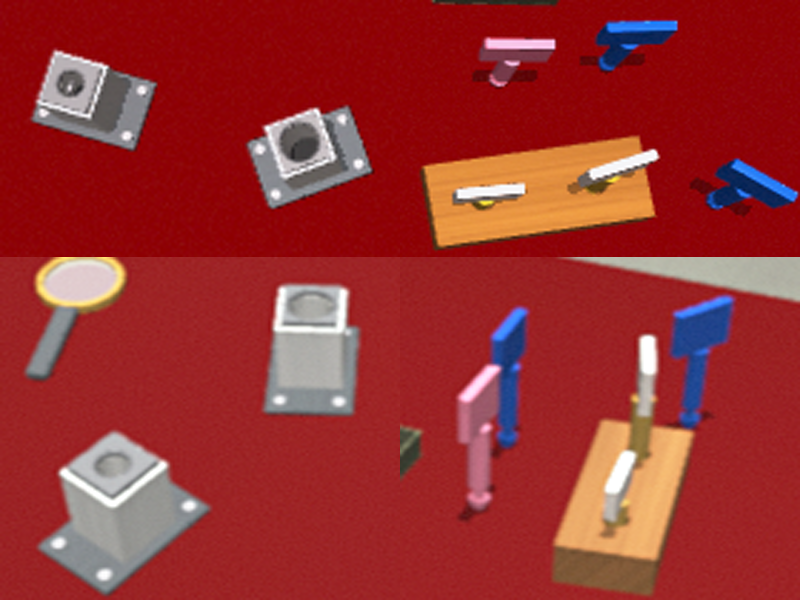

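Possible target posts, in the top view: the tall white plate in the rack (408,220), the short white one (345,233), the pink post (355,175), and the blue posts (405,168) and (452,230). I choose the tall white one, which is (325,165) in the side view. The narrow fitting is at (140,195) in the top view, since its bore is the small one. The one at (221,216) is the wide fitting. Now to measure.

```bash
cat > h.py <<'E'
import numpy as np,cv2
from station import env
def ray(n,px,z):
    c=env.camera_params(n); R=c["R"];t=c["t"]
    px=np.atleast_2d(px).astype(float)
    d=np.c_[(px[:,0]-c["cx"])/c["fx"],(px[:,1]-c["cy"])/c["fy"],np.ones(len(px))]@R
    o=-R.T@t
    return o+d*((z-o[2])/d[:,2])[:,None]
def world(n,d):
    c=env.camera_params(n); v,u=np.mgrid[:d.shape[0],:d.shape[1]]
    P=np.stack([(u-c["cx"])/c["fx"]*d,(v-c["cy"])/c["fy"]*d,d],-1)-c["t"]
    W=P@c["R"]; W[d<=0]=np.nan; return W
def rect(xy):
    (c,s,a)=cv2.minAreaRect(xy.astype(np.float32)); return np.round(c,1),np.round(s,1),round(a,1)
E
python3 - <<'E'
from h import *
t0=np.load("top0.npy");s0=np.load("side0.npy")
W=world("top",t0);S=world("side",s0)
for nm,(u0,u1,v0,v1),z0,z1 in [("narrow collar",(120,180,175,225),74,90),("wide collar",(195,250,190,245),74,90),("tall plate",(375,425,205,240),140,175),("short",(325,370,220,245),90,115),("rack",(315,418,205,260),40,50)]:
    w=W[v0:v1,u0:u1].reshape(-1,3); m=(w[:,2]>z0)&(w[:,2]<z1); w=w[m]
    print(nm,m.sum(),np.round(w.mean(0),1),np.percentile(w[:,2],[5,50,95]).round(1),rect(w[:,:2]))
for nm,(u0,u1,v0,v1),z0,z1 in [("narrow collar",(150,215,330,405),74,90),("wide collar",(225,270,270,330),74,90),("tall plate",(315,335,135,215),115,175),("rack",(290,345,175,250),40,50)]:
    w=S[v0:v1,u0:u1].reshape(-1,3); m=(w[:,2]>z0)&(w[:,2]<z1); w=w[m]
    print("S",nm,m.sum(),np.round(w.mean(0),1),np.percentile(w[:,2],[5,50,95]).round(1),rect(w[:,:2]))
# foot corners/screws: white bolts
p=np.load("top0p.npy")
big=cv2.resize(p[170:225,115:180],None,fx=8,fy=8,interpolation=cv2.INTER_CUBIC); cv2.imwrite("pics/nar.png",big)
big=cv2.resize(p[195:255,370:430],None,fx=8,fy=8,interpolation=cv2.INTER_CUBIC); cv2.imwrite("pics/tall.png",big)
ps=np.load("side0p.npy")
cv2.imwrite("pics/nars.png",cv2.resize(ps[330:405,145:220],None,fx=8,fy=8,interpolation=cv2.INTER_CUBIC))
cv2.imwrite("pics/talls.png",cv2.resize(ps[135:210,290:365],None,fx=8,fy=8,interpolation=cv2.INTER_CUBIC))
E
```

```text
narrow collar 282 [568.7 232.4  78.8] [74.4 79.  83.3] (array([568.5, 232.4]), array([43.8, 44.1]), 74.3)
wide collar 199 [525.8  52.7  78.7] [74.7 78.9 82.8] (array([526. ,  52.4]), array([43.6, 43.3]), 21.1)
tall plate 160 [ 506.4 -325.4  159.9] [147.5 161.4 164.6] (array([ 507.3, -326.9]), array([ 9.8, 60.1]), 19.4)
short 141 [ 489.8 -224.2  100.6] [ 93.9 101.3 104.7] (array([ 490.3, -224.4]), array([10.3, 59.6]), 6.5)
rack 2577 [ 497.6 -274.2   44.7] [41.2 44.7 48.2] (array([ 499.4, -276.3]), array([ 80.6, 201. ]), 9.6)
S narrow collar 422 [565.3 236.2  78.1] [74.7 78.2 80.7] (array([565.7, 236.8]), array([42.1, 43.5]), 75.6)
S wide collar 227 [522.7  56.2  77.8] [74.3 78.  80.5] (array([523.6,  55.2]), array([41.9, 46.4]), 24.7)
S tall plate 161 [ 501.8 -312.   147.3] [120.1 155.2 161.8] (array([ 505.2, -323.1]), array([10.1, 64.5]), 19.7)
S rack 1558 [ 493.6 -261.8   43.9] [41.2 43.8 46.4] (array([ 496.9, -273.1]), array([ 80.3, 204. ]), 9.7)
```

View pics/nar.png

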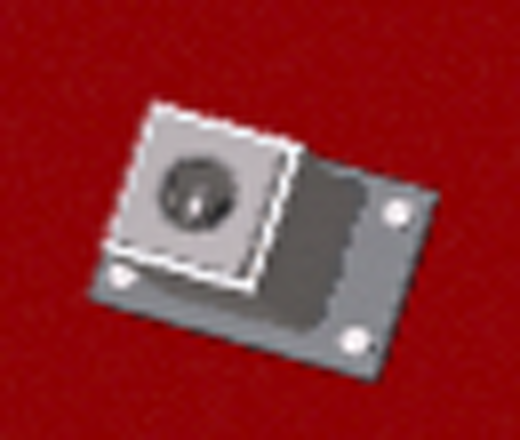

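View pics/tall.png

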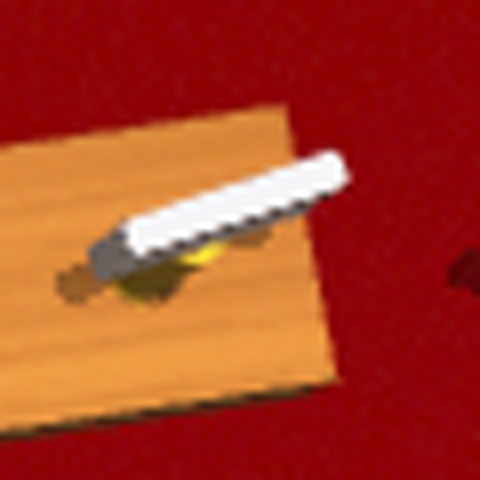

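View pics/nars.png

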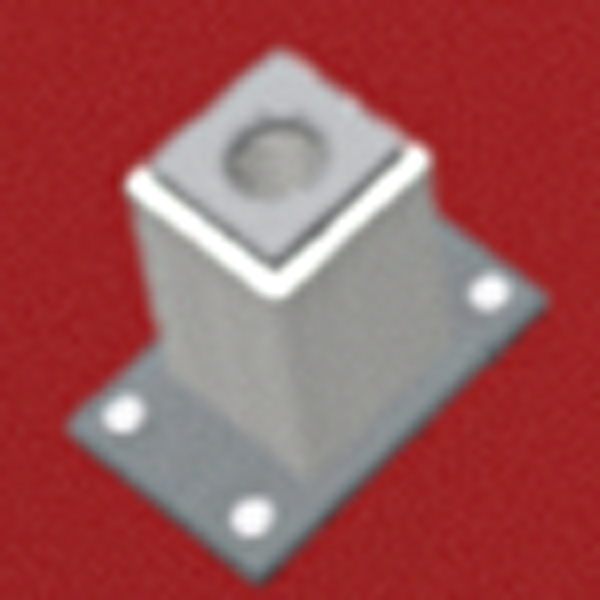

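View pics/talls.png

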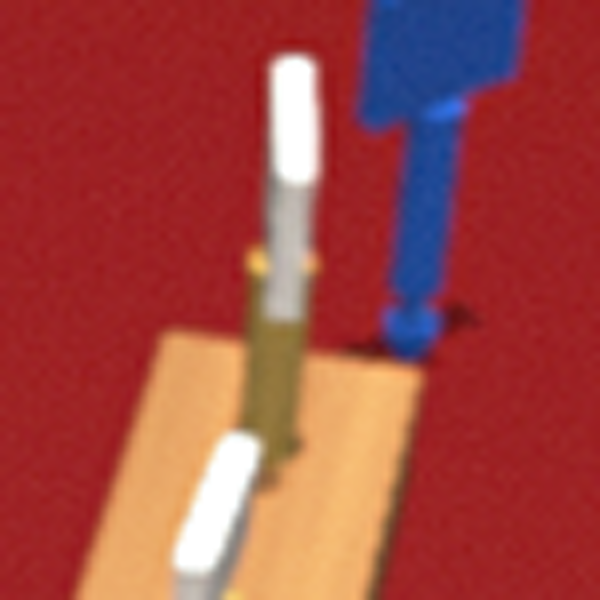

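```bash
cat > to.py <<'E'
import sys
from h import *
from scipy.spatial.transform import Rotation as Ro
def show(x,y,z,yaw):
    o=env.observe(); R=Ro.from_euler("xyz",o["eef_rot"])
    T=Ro.from_euler("xyz",[np.pi,0,np.radians(yaw)])
    d=R.inv().apply(np.array([x,y,z])-o["tool_pos"])
    r=(R.inv()*T).as_rotvec(degrees=True)
    print("t",round(o["t"],2),"pos",o["tool_pos"].round(1),"rpy",np.degrees(o["eef_rot"]).round(1),"F",o["force"].round(1),"M",o["ft_torque"].round(2),"w",round(o["gripper_width"],1))
    print("shift mm",d.round(1),"share",(d/120).round(3)," turn deg",r.round(1),"share",(r/60).round(3))
if __name__=="__main__": show(*map(float,sys.argv[1:5]))
E
python3 - <<'E'
from h import *
a=ray("top",[[115+197/8-.44,170+193/8-.44]],80);b=ray("side",[[145+276/8-.44,330+158/8-.44]],80)
print("mouth",a.round(1),b.round(1))
f=ray("top",np.array([[90,297],[378,380],[440,193]])/8-.44+[115,170],6); print("foot",f.round(1),np.degrees(np.arctan2(*(f[0]-f[1])[:2])),np.linalg.norm(f[0]-f[1]),np.linalg.norm(f[1]-f[2]))
g=ray("side",np.array([[66,427],[258,583],[548,298]])/8-.44+[145,330],6); print("foot",g.round(1),np.degrees(np.arctan2(*(g[2]-g[1])[:2])),np.linalg.norm(g[2]-g[1]),np.linalg.norm(g[1]-g[0]))
E
python3 to.py 506.2 -325 230 109.5
```

```text
mouth [[569.1 233.2  80. ]] [[565.  235.6  80. ]]
foot [[552.3 282.6   6. ]
 [529.2 196.5   6. ]
 [585.7 181.4   6. ]] 15.030115075046782 89.23423797851844 58.4554559507359
foot [[604.9 271.1   6. ]
 [547.3 286.5   6. ]
 [524.8 200.1   6. ]] -165.3917191916906 89.22354689239071 59.60615156006686
t 0.1 pos [ 205.3 -509.8  230.2] rpy [-179.9   -0.    21.9] F [-0.4 -0.4  0.1] M [0.   0.02 0.  ] w 85.6
shift mm [348.1 -59.    0.4] share [ 2.901 -0.492  0.003]  turn deg [ -0.1  -0.1 -87.6] share [-1.000e-03 -2.000e-03 -1.459e+00]
```

```bash
python3 -m handwheel '[[[0,0,0],[0,0,-0.17]],[[0,0,0],[0,0,-0.17]],[[0,0,0],[0,0,-0.17]],[[0,0,0],[0,0,-0.17]],[[0,0,0],[0,0,-0.17]]]' -1 40;python3 -m handwheel '[[[0,0,0],[0,0,-0.17]],[[0,0,0],[0,0,-0.17]],[[0,0,0],[0,0,-0.17]],[[0,0,0],[0,0,-0.1]],[[0,0,0],[0,0,0]]]'; python3 to.py 506.2 -325 230 109.5
```

```text
t: 0.72
tool_pos: [204.9, -508.2, 226.4]
eef_rot: [-3.137, -0.008, 1.302]
force: [-0.5, -0.5, -0.1]
gripper_width: 85.5
t: 1.35
tool_pos: [204.4, -506.6, 222.7]
eef_rot: [3.14, -0.016, 1.962]
force: [0.2, -0.1, -0.4]
gripper_width: 85.6
t 1.35 pos [ 204.4 -506.6  222.7] rpy [179.9  -0.9 112.4] F [ 0.2 -0.1 -0.4] M [-0.02 -0.01  0.  ] w 85.6
shift mm [ 52.9 348.3  -5.8] share [ 0.441  2.902 -0.049]  turn deg [ 0.1 -0.9  2.9] share [ 0.001 -0.016  0.049]
```

```bash
python3 -m handwheel '[[[0.09,0.48,0],[0,0,0.04]],[[0.09,0.48,0],[0,0,0]],[[0.09,0.48,0],[0,0,0]],[[0.09,0.48,0],[0,-0.01,0]],[[0.05,0.48,-0.02],[0,-0.01,0]]]'; python3 to.py 506.2 -325 200 109.5
```

```text
t: 1.98
tool_pos: [460.9, -360.5, 223.7]
eef_rot: [-3.141, 0.003, 1.897]
force: [0.2, -0.7, 0.3]
gripper_width: 85.6
t 1.98 pos [ 460.9 -360.5  223.7] rpy [-180.     0.2  108.7] F [ 0.2 -0.7  0.3] M [-0.02 -0.01  0.04] w 85.6
shift mm [19.2 54.3 23.6] share [0.16  0.453 0.197]  turn deg [-0.   0.2 -0.8] share [-0.001  0.003 -0.013]
```

```bash
python3 -m handwheel '[[[0.16,0.45,0],[0,0,-0.013]],[[0,0,0.05],[0,0,0]]]'; python3 to.py 506.2 -325 190 109.5
python3 - <<'E'
from h import *
for n in ("side","top"):
    p,d=env.capture(n); cv2.imwrite(f"pics/{n}1.png",p); np.save(f"{n}1.npy",d)
a=cv2.imread("pics/side1.png")[60:260,250:450];b=cv2.imread("pics/top1.png")[130:280,310:460]
cv2.imwrite("pics/c1.png",np.hstack([cv2.resize(a,(400,400)),cv2.resize(b,(400,400))]))
E
```

```text
t: 2.22
tool_pos: [510.5, -321.1, 217.0]
eef_rot: [3.141, 0.003, 1.914]
force: [-0.5, -0.4, -0.3]
gripper_width: 85.3
t 2.23 pos [ 510.5 -321.1  217. ] rpy [180.    0.2 109.6] F [-0.5 -0.4 -0.3] M [-0.05  0.04 -0.05] w 85.3
shift mm [-2.2 -5.3 27. ] share [-0.018 -0.044  0.225]  turn deg [0.  0.2 0.1] share [0.    0.003 0.002]
```

View pics/c1.png

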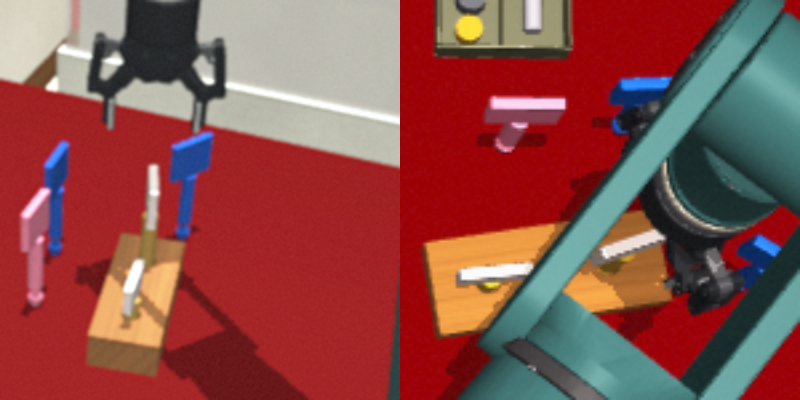

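The side crop shows the open fingers straddling the tall white plate. I'll check how far the blue post is from the gripper before descending.

```bash
python3 - <<'E'
from h import *
p=np.load("top0p.npy").astype(int);W=world("top",np.load("top0.npy"))
m=(p[...,0]>120)&(p[...,2]<80)&np.isfinite(W[...,2]); 
for nm,s in (("far",np.s_[150:190,385:425]),("near",np.s_[210:250,430:475])):
    w=W[s][m[s]]; w=w[w[:,2]>20]; q=w-[506,-325,0]; a=np.radians(19.5)
    print(nm,w.min(0).round(),w.max(0).round(),"along jaw",(q[:,0]*np.cos(a)+q[:,1]*np.sin(a)).min().round(),(q[:,0]*np.cos(a)+q[:,1]*np.sin(a)).max().round(),"across",(-q[:,0]*np.sin(a)+q[:,1]*np.cos(a)).min().round(),(-q[:,0]*np.sin(a)+q[:,1]*np.cos(a)).max().round())
E
python3 to.py 506.2 -325 118 109.5
```

```text
far [ 629. -378.   28.] [ 642. -319.  155.] along jaw 104.0 127.0 across -95.0 -38.0
near [ 481. -472.   34.] [ 516. -421.  155.] along jaw -73.0 -24.0 across -132.0 -91.0
t 2.33 pos [ 507.3 -323.3  215.7] rpy [-1.798e+02  1.000e-01  1.094e+02] F [-0.3 -0.4  0. ] M [-0.03  0.05 -0.04] w 85.5
shift mm [-1.1 -1.3 97.7] share [-0.009 -0.011  0.814]  turn deg [-0.2  0.1 -0.1] share [-0.003  0.001 -0.002]
```

```bash
python3 -m handwheel '[[[-0.01,-0.01,0.25],[0,0,0]],[[0,0,0.25],[0,0,0]],[[0,0,0.2],[0,0,0]],[[0,0,0.06],[0,0,0]],[[0,0,0],[0,0,0]]]'; python3 to.py 506.2 -325 118 109.5
```

```text
t: 2.95
tool_pos: [500.4, -332.0, 123.5]
eef_rot: [-3.137, 0.004, 1.894]
force: [0.1, 0.2, -0.2]
gripper_width: 85.0
t 2.95 pos [ 500.4 -332.   123.5] rpy [-179.7    0.2  108.5] F [ 0.1  0.2 -0.2] M [-0.05 -0.06  0.  ] w 85.0
shift mm [4.8 7.7 5.5] share [0.04  0.064 0.045]  turn deg [-0.3  0.2 -1. ] share [-0.005  0.004 -0.016]
```

```bash
python3 -m handwheel '[[[0.04,0.064,0.04],[-0.005,0,-0.016]],[[0,0,0],[0,0,0]]]'; python3 to.py 506.2 -325 118 109.5
```

```text
t: 3.2
tool_pos: [507.0, -325.8, 120.7]
eef_rot: [3.139, 0.007, 1.911]
force: [0.1, -0.6, -0.1]
gripper_width: 85.4
t 3.2 pos [ 507.  -325.8  120.7] rpy [179.8   0.4 109.5] F [ 0.1 -0.6 -0.1] M [ 0.01  0.04 -0.02] w 85.4
shift mm [ 1.1 -0.4  2.7] share [ 0.009 -0.004  0.023]  turn deg [ 0.2  0.4 -0. ] share [ 0.003  0.007 -0.001]
```

```bash
python3 -m handwheel '[[[0.009,0,0.02],[0,0.007,0]],[[0,0,0],[0,0,0]],[[0,0,0],[0,0,0]],[[0,0,0],[0,0,0]],[[0,0,0],[0,0,0]]]' 1 25; python3 to.py 506.2 -325 118 109.5
```

```text
t: 3.82
tool_pos: [507.4, -325.1, 120.0]
eef_rot: [3.137, 0.002, 1.911]
force: [0.3, -0.1, 0.9]
gripper_width: 10.2
t 3.83 pos [ 507.4 -325.1  120. ] rpy [1.798e+02 1.000e-01 1.095e+02] F [ 0.3 -0.1  0.9] M [-0.04  0.07 -0.02] w 10.2
shift mm [ 0.5 -1.2  2. ] share [ 0.004 -0.01   0.017]  turn deg [0.2 0.1 0. ] share [0.004 0.002 0.   ]
```

Gripped at 10.2 mm, which matches the plate's thickness. I'll raise the grip force and lift.

```bash
python3 -m handwheel '[[[0,0,0],[0,0,0]],[[0,0,0],[0,0,0]],[[0,0,-0.08],[0,0,0]],[[0,0,-0.1],[0,0,0]],[[0,0,-0.1],[0,0,0]]]' 1 60; python3 to.py 507.2 -325 250 109.5
```

```text
t: 4.45
tool_pos: [506.5, -324.4, 153.7]
eef_rot: [3.139, -0.001, 1.911]
force: [-1.2, -0.1, -1.8]
gripper_width: 9.3
t 4.45 pos [ 506.5 -324.4  153.7] rpy [ 1.799e+02 -1.000e-01  1.095e+02] F [-1.2 -0.1 -1.8] M [ 0.02  0.02 -0.01] w 9.3
shift mm [ -0.7   0.6 -96.3] share [-0.006  0.005 -0.802]  turn deg [ 0.1 -0.1  0. ] share [ 0.002 -0.001  0.   ]
```

```bash
python3 -m handwheel '[[[0,0,-0.2],[0,0,0]],[[0,0,-0.3],[0,0,0]],[[0,0,-0.3],[0,0,0]],[[0,0,0],[0,0,0]]]'; python3 to.py 567 234.4 250 75
python3 - <<'E'
from h import *
for n in ("side","top"):
    p,d=env.capture(n); cv2.imwrite(f"pics/{n}2.png",p)
a=cv2.imread("pics/side2.png")[20:220,220:420];b=cv2.imread("pics/top2.png")[130:280,310:460]
cv2.imwrite("pics/c2.png",np.hstack([cv2.resize(a,(400,400)),cv2.resize(b,(400,400))]))
E
```

```text
t: 4.95
tool_pos: [506.9, -324.9, 256.9]
eef_rot: [3.136, 0.003, 1.911]
force: [0.3, 0.1, -1.6]
gripper_width: 9.0
t 4.95 pos [ 506.9 -324.9  256.9] rpy [179.7   0.2 109.5] F [ 0.3  0.1 -1.6] M [ 0.04 -0.03  0.04] w 9.0
shift mm [507.1 243.5   6.5] share [4.226 2.029 0.054]  turn deg [ 0.4  0.1 34.5] share [0.006 0.002 0.575]
```

View pics/c2.png

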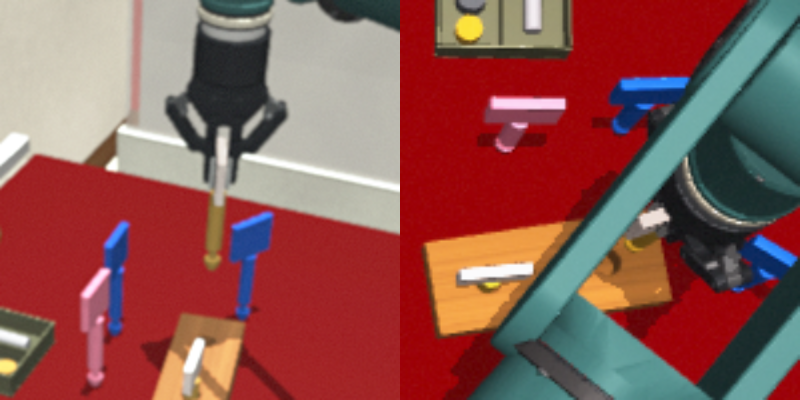

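The side crop shows the post held upright with its foot clear of the rack, and the hole in the rack is empty. Now turn and carry.

```bash
python3 -m handwheel '[[[0,0,0],[0,0,0.16]],[[0,0,0],[0,0,0.16]],[[0,0,0],[0,0,0.16]],[[0,0,0],[0,0,0.1]],[[0,0,0],[0,0,0]]]'; python3 to.py 567 234.4 250 75
```

```text
t: 5.68
tool_pos: [501.5, -320.7, 237.0]
eef_rot: [-3.117, -0.013, 1.285]
force: [0.4, -0.6, -2.0]
gripper_width: 9.2
t 5.67 pos [ 501.5 -320.7  237. ] rpy [-178.6   -0.7   73.6] F [ 0.4 -0.6 -2. ] M [-0.05 -0.06 -0.02] w 9.2
shift mm [551.1 -93.8  -3.8] share [ 4.593 -0.782 -0.031]  turn deg [-1.4 -0.7 -1.4] share [-0.023 -0.012 -0.023]
```

```bash
python3 -m handwheel '[[[0,0,-0.1],[-0.02,-0.012,-0.02]],[[0.2,-0.03,-0.05],[0,0,0]],[[0.35,-0.06,-0.02],[0,0,0]],[[0.35,-0.06,-0.02],[0,0,0]],[[0.35,-0.06,-0.02],[0,0,0]]]'; python3 to.py 567 234.4 250 75
```

```text
t: 6.3
tool_pos: [515.5, -163.6, 262.8]
eef_rot: [-3.138, -0.003, 1.31]
force: [0.2, 0.1, -1.2]
gripper_width: 9.6
t 6.3 pos [ 515.5 -163.6  262.8] rpy [-179.8   -0.2   75. ] F [ 0.2  0.1 -1.2] M [ 0.03 -0.06  0.02] w 9.6
shift mm [397.7 -53.   14.2] share [ 3.314 -0.442  0.118]  turn deg [-0.2 -0.2  0. ] share [-0.003 -0.003  0.001]
```

```bash
python3 -m handwheel '[[[0.4,-0.055,0],[0,0,0]],[[0.4,-0.055,0],[0,0,0]],[[0.4,-0.055,0],[0,0,0]],[[0.4,-0.055,0],[0,0,0]],[[0.4,-0.055,0],[0,0,0]]]'; python3 to.py 567 234.4 250 75
```

```text
t: 6.92
tool_pos: [542.7, 91.1, 269.5]
eef_rot: [3.136, -0.007, 1.319]
force: [0.8, -0.2, -1.2]
gripper_width: 9.6
t 6.92 pos [542.7  91.1 269.5] rpy [179.7  -0.4  75.6] F [ 0.8 -0.2 -1.2] M [ 0.01 -0.08  0.03] w 9.6
shift mm [144.7 -12.3  20.5] share [ 1.206 -0.102  0.171]  turn deg [ 0.3 -0.4  0.6] share [ 0.005 -0.007  0.009]
```

```bash
python3 -m handwheel '[[[0.35,-0.04,0.04],[0,0,0.01]],[[0.3,-0.03,0.06],[0,0,0]],[[0.2,-0.02,0.06],[0,0,0]],[[0.05,0,0.03],[0,0,0]],[[0,0,0],[0,0,0]]]'; python3 to.py 567 234.4 250 75
```

```text
t: 7.55
tool_pos: [555.5, 210.7, 251.4]
eef_rot: [3.132, -0.012, 1.324]
force: [0.3, -0.6, -1.5]
gripper_width: 9.3
t 7.55 pos [555.5 210.7 251.4] rpy [179.4  -0.7  75.8] F [ 0.3 -0.6 -1.5] M [-0.01  0.01 -0.05] w 9.3
shift mm [25.8  5.4  1.8] share [0.215 0.045 0.015]  turn deg [ 0.6 -0.7  0.8] share [ 0.009 -0.011  0.014]
```

```bash
python3 -m handwheel '[[[0.19,0.045,0.1],[0.009,-0.011,0.014]],[[0.02,0,0.15],[0,0,0]],[[0,0,0.1],[0,0,0]],[[0,0,0],[0,0,0]]]'; python3 to.py 567 234.4 205 75
```

```text
t: 8.05
tool_pos: [567.0, 230.1, 210.2]
eef_rot: [3.139, 0.001, 1.305]
force: [0.5, 0.0, -1.8]
gripper_width: 9.5
t 8.05 pos [567.  230.1 210.2] rpy [1.798e+02 1.000e-01 7.470e+01] F [ 0.5  0.  -1.8] M [ 0.    0.01 -0.01] w 9.5
shift mm [ 4.2 -1.1  5.2] share [ 0.035 -0.009  0.044]  turn deg [ 0.2  0.1 -0.3] share [ 0.003  0.001 -0.004]
```

```bash
python3 -m handwheel '[[[0.035,-0.009,0.02],[0.003,0,-0.004]],[[0,0,0],[0,0,0]]]'
python3 - <<'E'
from h import *
for n in ("side","top"):
    p,d=env.capture(n); cv2.imwrite(f"pics/{n}3.png",p); np.save(f"{n}3.npy",d)
a=cv2.imread("pics/side3.png")[255:405,115:265];b=cv2.imread("pics/top3.png")[140:240,90:190]
cv2.imwrite("pics/c3.png",np.hstack([cv2.resize(a,(400,400),interpolation=2),cv2.resize(b,(400,400),interpolation=2)]))
E
python3 to.py 567 234.4 205 75
```

```text
t: 8.3
tool_pos: [567.2, 233.6, 208.8]
eef_rot: [3.141, 0.0, 1.308]
force: [0.4, -0.7, -2.2]
gripper_width: 9.1
t 8.4 pos [567.5 233.7 209.3] rpy [179.9  -0.   74.9] F [-0.5  0.2 -0.8] M [-0.01 -0.   -0.02] w 9.3
shift mm [ 0.6 -0.7  4.3] share [ 0.005 -0.005  0.036]  turn deg [ 0.1 -0.  -0.1] share [ 0.002 -0.    -0.001]
```

View pics/c3.png

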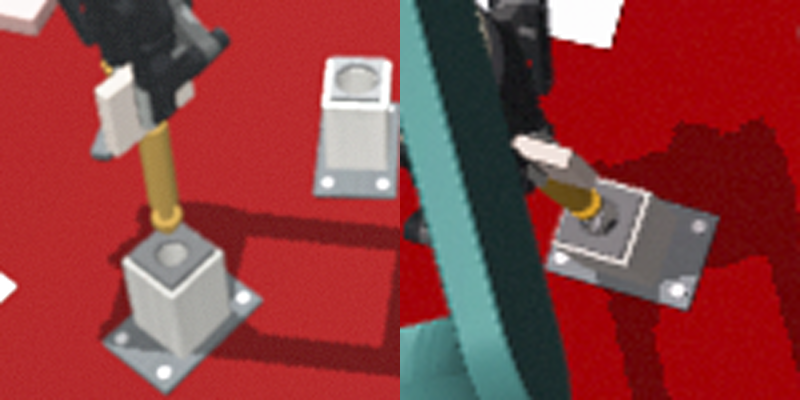

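The side crop shows the post's foot hanging just above the bore of the narrow fitting (foot at (165,225), mouth at (173,255)), with the plate aligned with the foot's long side. Next I'll measure the stem axis and compare it with the mouth in both views.

Run:
```python
from h import *
s=cv2.imread("pics/side3.png");t=cv2.imread("pics/top3.png")
for n,im,(x0,x1,y0,y1) in (("side",s,(155,190,295,350)),("top",t,(120,146,178,200))):
    hsv=cv2.cvtColor(im,cv2.COLOR_BGR2HSV); m=((hsv[...,0]>14)&(hsv[...,0]<35)&(hsv[...,1]>90))
    z=np.zeros_like(m); z[y0:y1,x0:x1]=m[y0:y1,x0:x1]
    print(n,z.sum())
    for y in range(y0,y1):
        xs=np.where(z[y])[0]
        if len(xs): print(y,xs.min(),xs.max(),len(xs),end=" | ")
    print()
cv2.imwrite("pics/c3b.png",np.hstack([cv2.resize(s[290:365,145:220],(400,400),interpolation=2),cv2.resize(t[170:220,115:165],(400,400),interpolation=2)]))
```

```text
side 403
300 175 176 2 | 301 175 177 3 | 302 174 177 4 | 303 173 177 5 | 304 171 177 7 | 305 170 177 8 | 306 169 177 9 | 307 168 177 10 | 308 168 177 10 | 309 168 177 10 | 310 168 178 11 | 311 168 178 11 | 312 168 178 11 | 313 168 178 11 | 314 168 178 11 | 315 169 178 10 | 316 169 179 11 | 317 169 179 11 | 318 169 179 11 | 319 169 179 11 | 320 169 179 11 | 321 170 179 10 | 322 170 179 10 | 323 170 180 11 | 324 170 180 11 | 325 170 180 11 | 326 171 180 10 | 327 171 180 10 | 328 171 180 10 | 329 171 180 10 | 330 171 180 10 | 331 171 181 11 | 332 172 181 10 | 333 172 182 11 | 334 172 182 11 | 335 172 182 11 | 336 172 182 11 | 337 172 182 11 | 338 172 182 11 | 339 172 181 10 | 340 173 180 8 | 341 175 179 5 | 342 177 178 2 | 
top 89
184 127 127 1 | 185 127 129 3 | 186 126 133 8 | 187 126 138 13 | 188 127 139 13 | 189 128 139 12 | 190 130 140 11 | 191 131 140 10 | 192 132 139 8 | 193 133 138 6 | 194 134 137 4 |
```

View pics/c3b.png

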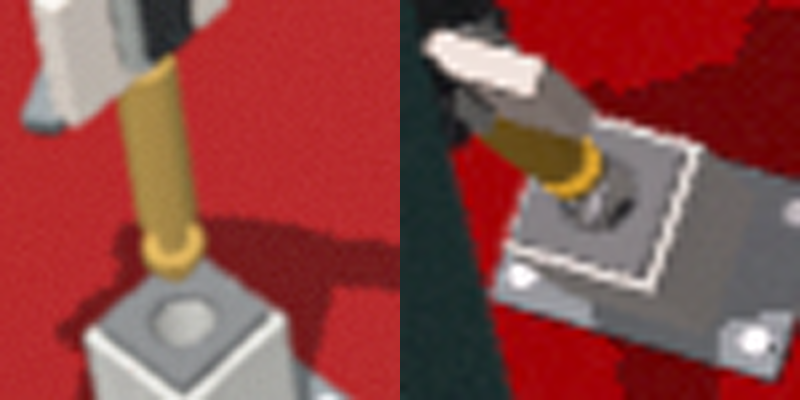

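Run:
```python
from h import *
def tri(a,b):
    A=[];B=[]
    for n,px in (("side",a),("top",b)):
        o=ray(n,[px],1000)[0];e=ray(n,[px],0)[0];d=(e-o)/np.linalg.norm(e-o);P=np.eye(3)-np.outer(d,d);A.append(P);B.append(P@o)
    X=np.linalg.solve(sum(A),sum(B)); return X.round(1),[np.linalg.norm(A[i]@X-B[i]).round(2) for i in (0,1)]
print("mouth",tri((179.1,349.3),(139.2,193.7)))
print("bead",tri((177.2,336),(136.2,190.1)))
for z in (114,116,118): print(z,"bead side",ray("side",[(177.2,336)],z).round(1),"top",ray("top",[(136.2,190.1)],z).round(1))
# current bore centre and stem fit
c=env.camera_params("side")
```

```text
mouth (array([568.3, 233.6,  76.3]), [np.float64(1.53), np.float64(1.53)])
bead (array([569.3, 231.6, 109.5]), [np.float64(1.58), np.float64(1.58)])
114 bead side [[565.4 234.2 114. ]] top [[569.9 230.9 114. ]]
116 bead side [[564.4 235.4 116. ]] top [[569.5 230.4 116. ]]
118 bead side [[563.5 236.6 118. ]] top [[569.  229.8 118. ]]
```

```bash
python3 -m handwheel '[[[0.015,-0.01,0.05],[0,0,0]],[[0,0,0.05],[0,0,0]],[[0,0,0],[0,0,0]]]'; python3 to.py 566.9 235.6 195 75
```

```text
t: 8.78
tool_pos: [566.8, 235.9, 196.9]
eef_rot: [3.139, -0.0, 1.308]
force: [-0.4, -0.7, -1.8]
gripper_width: 9.5
t 8.78 pos [566.8 235.9 196.9] rpy [179.9  -0.   74.9] F [-0.4 -0.7 -1.8] M [ 0.04  0.02 -0.05] w 9.5
shift mm [-0.3  0.1  1.9] share [-0.003  0.001  0.016]  turn deg [ 0.1 -0.  -0.1] share [ 0.002 -0.    -0.001]
```

```bash
python3 -m handwheel '[[[0,0,0.04],[0,0,0]],[[0,0,0.02],[0,0,0]],[[0,0,0],[0,0,0]]]'; python3 to.py 566.9 235.6 195 75;  python3 - <<'E'
from h import *
for n in ("side","top"):
    p,d=env.capture(n); cv2.imwrite(f"pics/{n}4.png",p)
s=cv2.imread("pics/side4.png");t=cv2.imread("pics/top4.png")
cv2.imwrite("pics/c4.png",np.hstack([cv2.resize(s[290:365,145:220],(400,400),interpolation=2),cv2.resize(t[170:220,115:165],(400,400),interpolation=2)]))
E
```

```text
t: 9.15
tool_pos: [566.8, 235.9, 189.0]
eef_rot: [3.14, -0.0, 1.308]
force: [0.0, -1.1, -0.8]
gripper_width: 9.7
t 9.15 pos [566.8 235.9 189. ] rpy [179.9  -0.   74.9] F [ 0.  -1.1 -0.8] M [ 0.03 -0.01 -0.  ] w 9.7
shift mm [-0.3  0.2 -6. ] share [-0.002  0.002 -0.05 ]  turn deg [ 0.1 -0.  -0.1] share [ 0.002 -0.    -0.001]
```

View pics/c4.png

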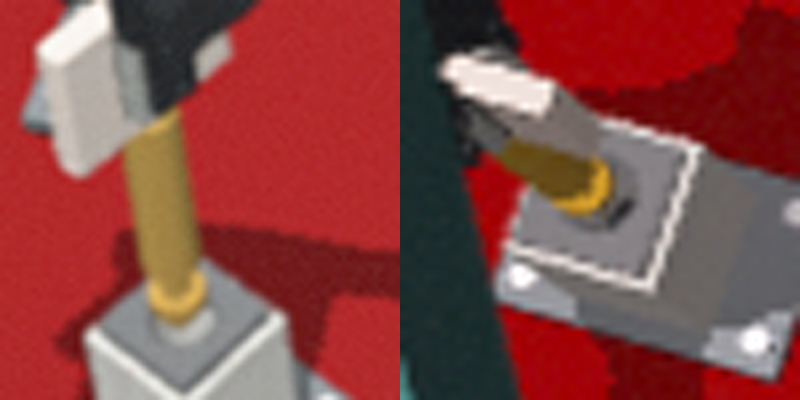

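Run:
```python
from h import *
s=cv2.imread("pics/side4.png");t=cv2.imread("pics/top4.png")
for n,im,(x0,x1,y0,y1) in (("side",s,(155,190,315,352)),("top",t,(125,146,182,202))):
    hsv=cv2.cvtColor(im,cv2.COLOR_BGR2HSV); m=((hsv[...,0]>14)&(hsv[...,0]<35)&(hsv[...,1]>90))
    for y in range(y0,y1):
        xs=x0+np.where(m[y,x0:x1])[0]
        if len(xs): print(y,xs.min(),xs.max(),end=" | ")
    print()
def tri(a,b):
    A=[];B=[]
    for n,px in (("side",a),("top",b)):
        o=ray(n,[px],1000)[0];e=ray(n,[px],0)[0];d=(e-o)/np.linalg.norm(e-o);P=np.eye(3)-np.outer(d,d);A.append(P);B.append(P@o)
    return np.linalg.solve(sum(A),sum(B)).round(1)
# where vertical line above mouth should show at z=93 and 114, in each view: solve projected
for n,px in (("side",(179.1,349.3)),("top",(139.2,193.7))):
    M=ray(n,[px],80)[0]; c=env.camera_params(n)
    for z in (93,113):
        q=c["R"]@np.array([M[0],M[1],z])+c["t"]; print(n,z,(c["fx"]*q[0]/q[2]+c["cx"]).round(1),(c["fy"]*q[1]/q[2]+c["cy"]).round(1))
```

```text
315 171 178 | 316 169 178 | 317 168 178 | 318 168 178 | 319 169 178 | 320 169 178 | 321 169 179 | 322 169 179 | 323 169 179 | 324 169 179 | 325 170 179 | 326 170 179 | 327 170 179 | 328 170 180 | 329 170 180 | 330 170 180 | 331 171 180 | 332 171 180 | 333 171 181 | 334 171 181 | 335 171 181 | 336 171 181 | 337 171 181 | 338 171 182 | 339 172 181 | 340 172 181 | 341 173 182 | 342 173 182 | 343 173 183 | 344 173 183 | 345 173 183 | 346 173 182 | 347 173 182 | 348 174 181 | 349 175 180 | 350 177 179 | 
187 129 129 | 188 128 133 | 189 127 136 | 190 128 140 | 191 130 140 | 192 131 141 | 193 132 141 | 194 133 141 | 195 134 140 | 196 136 138 | 
side 93 178.3 344.6
side 113 177.1 337.1
top 93 137.7 192.5
top 113 135.3 190.6
```

```bash
python3 -m handwheel '[[[-0.002,0.002,0.03],[0,0,0]],[[0,0,0.02],[0,0,0]],[[0,0,0.02],[0,0,0]]]'; python3 to.py 566.9 235.6 180 75;python3 -m handwheel '[[[0,0,0.02],[0,0,0]],[[0,0,0.02],[0,0,0]]]'; python3 to.py 566.9 235.6 180 75
```

```text
t: 9.62
tool_pos: [567.4, 235.7, 181.0]
eef_rot: [3.138, -0.001, 1.308]
force: [0.1, 0.2, -1.8]
gripper_width: 9.2
t 9.62 pos [567.4 235.7 181. ] rpy [ 1.798e+02 -1.000e-01  7.490e+01] F [ 0.1  0.2 -1.8] M [ 0.04  0.02 -0.07] w 9.2
shift mm [-0.2 -0.5  1. ] share [-0.002 -0.004  0.008]  turn deg [ 0.2 -0.1 -0.1] share [ 0.003 -0.001 -0.001]
t: 9.88
tool_pos: [567.3, 235.5, 175.8]
eef_rot: [3.138, -0.0, 1.308]
force: [0.1, 0.7, -1.1]
gripper_width: 9.3
t 9.88 pos [567.3 235.5 175.8] rpy [179.8  -0.   74.9] F [ 0.1  0.7 -1.1] M [-0.11  0.02  0.03] w 9.3
shift mm [-0.  -0.4 -4.2] share [-0.    -0.004 -0.035]  turn deg [ 0.2 -0.  -0.1] share [ 0.003 -0.    -0.001]
```

```bash
python3 -m handwheel '[[[0,0,0.02],[0,0,0]],[[0,0,0.02],[0,0,0]]]'; python3 to.py 566.9 235.6 180 75;python3 -m handwheel '[[[0,0,0.02],[0,0,0]],[[0,0,0.02],[0,0,0]]]'; python3 to.py 566.9 235.6 180 75
```

```text
t: 10.12
tool_pos: [567.4, 235.4, 170.6]
eef_rot: [3.138, -0.0, 1.308]
force: [-0.4, -0.2, -1.7]
gripper_width: 9.2
t 10.12 pos [567.4 235.4 170.6] rpy [179.8  -0.   74.9] F [-0.4 -0.2 -1.7] M [-0.05  0.03  0.  ] w 9.2
shift mm [ 0.  -0.4 -9.4] share [ 0.    -0.004 -0.079]  turn deg [ 0.2 -0.  -0.1] share [ 0.003 -0.    -0.001]
t: 10.38
tool_pos: [567.4, 235.4, 165.5]
eef_rot: [3.138, -0.0, 1.308]
force: [0.2, 0.7, -1.5]
gripper_width: 8.9
t 10.38 pos [567.4 235.4 165.5] rpy [179.8  -0.   74.9] F [ 0.2  0.7 -1.5] M [-0.02  0.06  0.03] w 8.9
shift mm [  0.   -0.4 -14.5] share [ 0.    -0.004 -0.121]  turn deg [ 0.2 -0.  -0.1] share [ 0.003 -0.    -0.001]
```

```bash
for i in 1 2 3; do python3 -m handwheel '[[[0,0,0.012],[0,0,0]],[[0,0,0],[0,0,0]]]' | tr '\n' ' '; echo; done
```

```text
t: 10.62 tool_pos: [567.2, 235.5, 163.6] eef_rot: [3.139, -0.0, 1.308] force: [0.3, -0.9, -1.5] gripper_width: 8.8 
t: 10.88 tool_pos: [567.3, 235.5, 162.1] eef_rot: [3.139, -0.0, 1.308] force: [-0.4, -1.3, -1.3] gripper_width: 9.1 
t: 11.12 tool_pos: [567.3, 235.5, 160.7] eef_rot: [3.139, -0.0, 1.308] force: [-0.5, -0.1, -1.6] gripper_width: 9.4
```

```bash
python3 -m handwheel '[[[0,0,0.012],[0,0,0]],[[0,0,0.012],[0,0,0]]]' | tr '\n' ' '
```

```text
t: 11.38 tool_pos: [567.4, 235.4, 157.9] eef_rot: [3.138, -0.0, 1.308] force: [-0.3, -0.3, -2.9] gripper_width: 9.5
```

```bash
python3 -m handwheel '[[[0,0,0.012],[0,0,0]],[[0,0,0.006],[0,0,0]]]' | tr '\n' ' '
```

```text
t: 11.62 tool_pos: [567.5, 235.1, 155.7] eef_rot: [3.138, 0.0, 1.308] force: [-0.5, -1.3, -0.1] gripper_width: 9.5
```

```bash
python3 -m handwheel '[[[0,0,0.012],[0,0,0]],[[0,0,0.006],[0,0,0]]]' | tr '\n' ' '
```

```text
t: 11.88 tool_pos: [567.6, 234.9, 154.5] eef_rot: [3.137, 0.0, 1.307] force: [-1.6, -1.2, 1.2] gripper_width: 9.1
```

```bash
python3 -m handwheel '[[[0,0,0.01],[0,0,0]]]' | tr '\n' ' '
```

```text
t: 12.0 tool_pos: [567.7, 234.9, 153.9] eef_rot: [3.137, -0.0, 1.307] force: [-0.0, -0.7, 3.2] gripper_width: 9.4
```

```bash
python3 -m handwheel '[[[0,0,0.01],[0,0,0]]]' | tr '\n' ' '; python3 to.py 566.9 235.6 150 75
```

```text
t: 12.12 tool_pos: [567.8, 234.9, 153.4] eef_rot: [3.136, -0.001, 1.307] force: [-1.5, -0.9, 4.2] gripper_width: 9.5 t 12.12 pos [567.8 234.9 153.4] rpy [179.7  -0.   74.9] F [-1.5 -0.9  4.2] M [-0.29  0.47 -0.01] w 9.5
shift mm [ 0.4 -1.   3.4] share [ 0.003 -0.009  0.028]  turn deg [ 0.3 -0.  -0.1] share [ 0.005 -0.    -0.002]
```

```bash
python3 -m handwheel '[[[0,-0.005,0.015],[0.003,0,0]]]' | tr '\n' ' '
```

```text
t: 12.25 tool_pos: [567.7, 235.1, 152.5] eef_rot: [3.137, -0.001, 1.307] force: [-1.0, -1.8, 5.1] gripper_width: 9.4
```

```bash
python3 -m handwheel '[[[0,-0.003,0.015],[0.003,0,0]]]' | tr '\n' ' '; python3 to.py 566.9 235.6 150 75
```

```text
t: 12.38 tool_pos: [567.9, 235.2, 151.7] eef_rot: [3.139, -0.002, 1.307] force: [-1.7, -2.0, 6.5] gripper_width: 9.7 t 12.38 pos [567.9 235.2 151.7] rpy [ 1.798e+02 -1.000e-01  7.490e+01] F [-1.7 -2.   6.5] M [-0.47  0.36 -0.01] w 9.7
shift mm [ 0.1 -1.1  1.7] share [ 0.001 -0.009  0.014]  turn deg [ 0.2 -0.1 -0.1] share [ 0.003 -0.002 -0.002]
```

```bash
python3 -m handwheel '[[[0,-0.005,0.018],[0.003,0,0]]]' | tr '\n' ' '
```

```text
t: 12.5 tool_pos: [568.0, 235.2, 151.0] eef_rot: [3.14, -0.003, 1.307] force: [-1.3, -2.8, 7.1] gripper_width: 9.1
```

```bash
python3 -m handwheel '[[[0,-0.003,0.018],[0.003,0,0]]]' | tr '\n' ' '; python3 to.py 566.9 235.6 150 75
```

```text
t: 12.62 tool_pos: [568.1, 235.1, 150.5] eef_rot: [3.141, -0.003, 1.307] force: [-1.8, -2.6, 7.9] gripper_width: 9.1 t 12.62 pos [568.1 235.1 150.5] rpy [180.   -0.2  74.9] F [-1.8 -2.6  7.9] M [-0.58  0.57 -0.05] w 9.1
shift mm [ 0.1 -1.3  0.5] share [ 0.001 -0.011  0.004]  turn deg [ 0.  -0.2 -0.1] share [ 0.    -0.003 -0.002]
```

```bash
python3 -m handwheel '[[[-0.005,-0.008,0.025],[0,0.003,0]]]' | tr '\n' ' '
```

```text
t: 12.75 tool_pos: [567.7, 234.8, 149.3] eef_rot: [3.139, -0.007, 1.307] force: [-1.5, -2.1, 0.8] gripper_width: 9.1
```

```bash
python3 -m handwheel '[[[-0.003,-0.008,0.025],[0,0.003,0]]]' | tr '\n' ' '; python3 to.py 566.9 235.6 150 75
```

```text
t: 12.88 tool_pos: [567.2, 234.6, 146.4] eef_rot: [3.137, -0.011, 1.307] force: [0.2, -2.3, 2.8] gripper_width: 9.0 t 12.88 pos [567.2 234.6 146.4] rpy [179.8  -0.6  74.9] F [ 0.2 -2.3  2.8] M [-0.39 -0.03 -0.01] w 9.0
shift mm [ 1.  -0.5 -3.6] share [ 0.008 -0.004 -0.03 ]  turn deg [ 0.2 -0.6 -0.1] share [ 0.004 -0.01  -0.002]
```

```bash
python3 -m handwheel '[[[0.004,0,0.012],[0,-0.008,0]]]' | tr '\n' ' '
```

```text
t: 13.0 tool_pos: [567.3, 235.0, 144.6] eef_rot: [3.138, -0.002, 1.306] force: [-0.7, -0.8, 1.1] gripper_width: 9.5
```

```bash
python3 -m handwheel '[[[0.004,0,0.012],[0.003,-0.005,0]]]' | tr '\n' ' '; python3 to.py 567.4 235.2 150 75
```

```text
t: 13.12 tool_pos: [567.5, 235.6, 142.6] eef_rot: [3.141, 0.003, 1.306] force: [0.0, -1.6, 1.0] gripper_width: 9.4 t 13.12 pos [567.5 235.6 142.6] rpy [180.    0.2  74.9] F [ 0.  -1.6  1. ] M [-0.23 -0.09 -0.03] w 9.4
shift mm [-0.4 -0.  -7.4] share [-0.004 -0.    -0.061]  turn deg [ 0.   0.2 -0.1] share [ 0.001  0.003 -0.002]
```

```bash
python3 - <<'E'
from h import *
for n in ("side","top"):
    p,d=env.capture(n); cv2.imwrite(f"pics/{n}5.png",p); np.save(f"{n}5.npy",d)
s=cv2.imread("pics/side5.png");t=cv2.imread("pics/top5.png")
cv2.imwrite("pics/c5.png",np.hstack([cv2.resize(s[290:365,145:220],(400,400),interpolation=2),cv2.resize(t[170:220,115:165],(400,400),interpolation=2)]))
W=world("side",np.load("side5.npy"))
# plate top height
for y in range(300,345,3): print(y,[tuple(W[y,x].round(0)) for x in (160,166)])
E
python3 to.py 567.4 235.2 150 75
```

```text
300 [(np.float64(576.0), np.float64(246.0), np.float64(211.0)), (np.float64(557.0), np.float64(257.0), np.float64(230.0))]
303 [(np.float64(577.0), np.float64(247.0), np.float64(204.0)), (np.float64(558.0), np.float64(256.0), np.float64(222.0))]
306 [(np.float64(581.0), np.float64(244.0), np.float64(192.0)), (np.float64(559.0), np.float64(257.0), np.float64(216.0))]
309 [(np.float64(580.0), np.float64(246.0), np.float64(187.0)), (np.float64(576.0), np.float64(237.0), np.float64(179.0))]
312 [(np.float64(684.0), np.float64(126.0), np.float64(-2.0)), (np.float64(570.0), np.float64(245.0), np.float64(184.0))]
315 [(np.float64(576.0), np.float64(254.0), np.float64(184.0)), (np.float64(566.0), np.float64(251.0), np.float64(186.0))]
318 [(np.float64(572.0), np.float64(259.0), np.float64(184.0)), (np.float64(567.0), np.float64(252.0), np.float64(179.0))]
321 [(np.float64(569.0), np.float64(264.0), np.float64(184.0)), (np.float64(567.0), np.float64(252.0), np.float64(172.0))]
324 [(np.float64(570.0), np.float64(264.0), np.float64(177.0)), (np.float64(567.0), np.float64(254.0), np.float64(167
[... 254 characters left out ...]
3 [(np.float64(573.0), np.float64(265.0), np.float64(154.0)), (np.float64(568.0), np.float64(257.0), np.float64(148.0))]
336 [(np.float64(573.0), np.float64(266.0), np.float64(147.0)), (np.float64(567.0), np.float64(259.0), np.float64(143.0))]
339 [(np.float64(575.0), np.float64(265.0), np.float64(138.0)), (np.float64(640.0), np.float64(176.0), np.float64(-5.0))]
342 [(np.float64(644.0), np.float64(188.0), np.float64(-1.0)), (np.float64(634.0), np.float64(184.0), np.float64(-1.0))]
t 13.22 pos [567.4 235.6 142.2] rpy [180.    0.2  74.9] F [ 0.8 -1.1  0.8] M [-0.26 -0.1   0.01] w 9.2
shift mm [-0.4  0.1 -7.8] share [-0.004  0.001 -0.065]  turn deg [ 0.   0.2 -0.1] share [ 0.     0.003 -0.002]
```

View pics/c5.png

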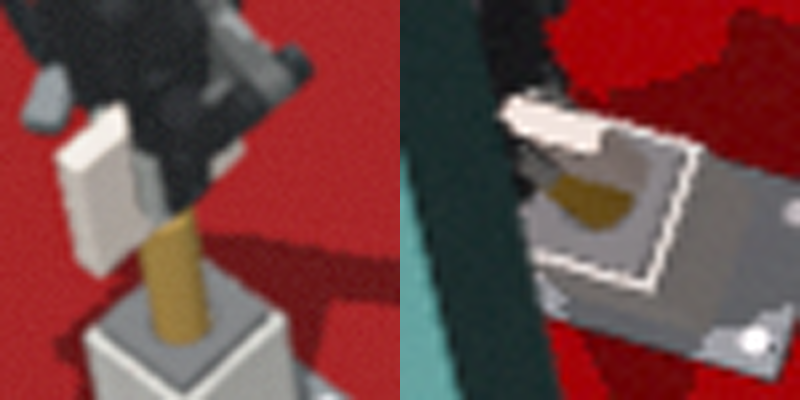

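The plate top is at z≈184, so the foot is at ≈34. It has not slipped in the grip, and the stem is upright in the bore. The peak then drop in force fits the cone opening the jaws and the bead now sliding between them. I'll keep pressing gently until it reaches the floor.

```bash
python3 -m handwheel '[[[-0.002,0,0.008],[0,0.003,0]]]' | tr '\n' ' '
```

```text
t: 13.35 tool_pos: [567.3, 235.6, 140.8] eef_rot: [-3.141, 0.0, 1.307] force: [-0.3, -1.0, -1.7] gripper_width: 9.1
```

```bash
python3 -m handwheel '[[[0,0,0.01],[0,0,0]]]' | tr '\n' ' '
```

```text
t: 13.48 tool_pos: [566.9, 235.6, 138.7] eef_rot: [-3.14, 0.001, 1.307] force: [1.0, -0.1, 1.5] gripper_width: 9.4
```

```bash
python3 -m handwheel '[[[0,0,0.01],[0,0,0]]]' | tr '\n' ' '; python3 to.py 567.4 235.2 140 75
```

```text
t: 13.6 tool_pos: [567.0, 235.7, 137.8] eef_rot: [-3.14, 0.0, 1.307] force: [-0.3, -0.9, 5.0] gripper_width: 9.1 t 13.6 pos [567.  235.7 137.8] rpy [-179.9    0.    74.9] F [-0.3 -0.9  5. ] M [-0.24  0.15 -0.  ] w 9.1
shift mm [-0.4  0.6 -2.2] share [-0.003  0.005 -0.018]  turn deg [-0.1  0.  -0.1] share [-0.002  0.    -0.002]
```

```bash
python3 -m handwheel '[[[0,0.003,0.014],[0,0,0]]]' | tr '\n' ' '
```

```text
t: 13.72 tool_pos: [567.2, 235.7, 137.2] eef_rot: [-3.14, -0.0, 1.307] force: [-2.2, -0.0, 6.9] gripper_width: 9.4
```

```bash
python3 -m handwheel '[[[0,0.003,0.018],[0,0,0]]]' | tr '\n' ' '; python3 to.py 567.4 235.2 140 75
```

```text
t: 13.85 tool_pos: [567.3, 235.7, 136.6] eef_rot: [-3.14, -0.0, 1.307] force: [-3.1, -1.0, 7.3] gripper_width: 9.1 t 13.85 pos [567.3 235.7 136.6] rpy [-179.9   -0.    74.9] F [-3.1 -1.   7.3] M [-0.37  0.8   0.01] w 9.1
shift mm [-0.5  0.2 -3.4] share [-0.004  0.001 -0.028]  turn deg [-0.1 -0.  -0.1] share [-0.001 -0.    -0.002]
```

```bash
python3 -m handwheel '[[[0,-0.003,0.022],[0,0,0]]]' | tr '\n' ' '
```

```text
t: 13.98 tool_pos: [567.1, 235.8, 136.1] eef_rot: [3.142, -0.001, 1.307] force: [-3.1, -2.1, 10.3] gripper_width: 9.4
```

```bash
python3 -m handwheel '[[[0,-0.003,0.022],[0,0,0]]]' | tr '\n' ' '; python3 to.py 567.4 235.2 140 75
```

```text
t: 14.1 tool_pos: [567.0, 235.7, 136.0] eef_rot: [3.14, -0.002, 1.307] force: [-2.9, -0.9, 9.4] gripper_width: 9.4 t 14.1 pos [567.  235.7 136. ] rpy [ 1.799e+02 -1.000e-01  7.490e+01] F [-2.9 -0.9  9.4] M [-0.53  0.8  -0.07] w 9.4
shift mm [-0.4  0.6 -4. ] share [-0.003  0.005 -0.033]  turn deg [ 0.1 -0.1 -0.1] share [ 0.002 -0.002 -0.002]
```

```bash
python3 -m handwheel '[[[0,-0.003,0.03],[0,0,0]]]' | tr '\n' ' '
```

```text
t: 14.22 tool_pos: [566.8, 235.7, 135.4] eef_rot: [3.138, -0.002, 1.307] force: [-3.9, -1.1, 12.6] gripper_width: 9.3
```

```bash
python3 -m handwheel '[[[0,-0.003,0.033],[0,0,0]]]' | tr '\n' ' '; python3 to.py 567.4 235.2 140 75
```

```text
t: 14.35 tool_pos: [566.7, 235.8, 134.9] eef_rot: [3.136, -0.003, 1.307] force: [-3.2, -1.8, 15.0] gripper_width: 9.1 t 14.35 pos [566.7 235.8 134.9] rpy [179.7  -0.2  74.9] F [-3.2 -1.8 15. ] M [-0.57  1.14 -0.02] w 9.1
shift mm [-0.3  0.8 -5.1] share [-0.003  0.007 -0.042]  turn deg [ 0.3 -0.2 -0.1] share [ 0.005 -0.003 -0.002]
```

It took 16.5 N net with about 4 mm of give, so the post is down on the floor and the collet is at its stop. Now ease off and tug.

```bash
python3 -m handwheel '[[[0.003,0.007,-0.01],[0,0,0]],[[0,0,-0.015],[0,0,0]]]' | tr '\n' ' '
```

```text
t: 14.6 tool_pos: [566.6, 235.6, 139.8] eef_rot: [3.137, -0.003, 1.307] force: [0.7, -0.6, -2.0] gripper_width: 9.1
```

```bash
python3 -m handwheel '[[[0,0,-0.015],[0,0,0]],[[0,0,-0.012],[0,0,0]]]' | tr '\n' ' '; python3 to.py 567 235.6 140 75
```

```text
t: 14.85 tool_pos: [566.3, 235.5, 141.2] eef_rot: [3.138, -0.002, 1.307] force: [0.3, -0.5, -1.9] gripper_width: 9.2 t 14.85 pos [566.3 235.5 141.2] rpy [ 1.798e+02 -1.000e-01  7.490e+01] F [ 0.3 -0.5 -1.9] M [-0.1  -0.08  0.01] w 9.2
shift mm [0.3 0.7 1.2] share [0.002 0.006 0.01 ]  turn deg [ 0.2 -0.1 -0.1] share [ 0.003 -0.002 -0.002]
```

```bash
python3 -m handwheel '[[[0,0.003,-0.012],[0,0,0]]]' | tr '\n' ' '
```

```text
t: 14.98 tool_pos: [566.3, 235.4, 141.3] eef_rot: [3.14, -0.001, 1.307] force: [0.8, 1.2, -5.2] gripper_width: 9.2
```

```bash
python3 -m handwheel '[[[0,0.003,-0.015],[0,0,0]]]' | tr '\n' ' '
```

```text
t: 15.1 tool_pos: [566.3, 235.3, 141.4] eef_rot: [-3.142, -0.0, 1.307] force: [1.6, 0.7, -8.5] gripper_width: 9.4
```

```bash
python3 -m handwheel '[[[0,0,-0.018],[0,0,0]]]' | tr '\n' ' '; python3 to.py 567 235.6 140 75
```

```text
t: 15.22 tool_pos: [566.1, 235.3, 141.5] eef_rot: [-3.14, 0.001, 1.307] force: [2.8, 0.5, -12.9] gripper_width: 9.5 t 15.22 pos [566.1 235.3 141.5] rpy [-179.9    0.    74.9] F [  2.8   0.5 -12.9] M [ 0.17 -0.79  0.04] w 9.5
shift mm [0.6 0.8 1.5] share [0.005 0.007 0.012]  turn deg [-0.1  0.  -0.1] share [-0.002  0.001 -0.002]
```

The lock holds. Height stays at 141.3–141.5 mm while the pull rises to about 11 N. I'll let the post back down and release it.

```bash
python3 -m handwheel '[[[0.003,0.005,0.01],[0,0,0]],[[0,0,0.006],[0,0,0]],[[0,0,0],[0,0,0]]]' | tr '\n' ' '; python3 to.py 567 235.6 139.3 75
```

```text
t: 15.6 tool_pos: [566.9, 235.6, 141.3] eef_rot: [-3.141, 0.0, 1.307] force: [0.7, -0.4, -5.0] gripper_width: 9.5 t 15.6 pos [566.9 235.6 141.3] rpy [-179.9    0.    74.9] F [ 0.7 -0.4 -5. ] M [-0.1  -0.09 -0.04] w 9.5
shift mm [0.1 0.1 2. ] share [0.    0.001 0.016]  turn deg [-0.1  0.  -0.1] share [-0.001  0.    -0.002]
```

```bash
python3 -m handwheel '[[[0,0,0.01],[0,0,0]],[[0,0,0.006],[0,0,0]],[[0,0,0],[0,0,0]]]' | tr '\n' ' '; python3 to.py 567 235.6 139.3 75
```

```text
t: 15.98 tool_pos: [567.1, 235.6, 141.1] eef_rot: [3.141, -0.001, 1.307] force: [-1.4, -1.0, -2.3] gripper_width: 9.4 t 15.97 pos [567.1 235.6 141.1] rpy [180.   -0.   74.9] F [-1.4 -1.  -2.3] M [-0.1   0.08  0.04] w 9.4
shift mm [-0.  -0.1  1.8] share [-0.    -0.001  0.015]  turn deg [ 0.  -0.  -0.1] share [ 0.001 -0.001 -0.002]
```

```bash
python3 -m handwheel '[[[0,0,0.015],[0,0,0]],[[0,0,0.006],[0,0,0]],[[0,0,0],[0,0,0]]]' | tr '\n' ' '; python3 to.py 567 235.6 139.3 75
```

```text
t: 16.35 tool_pos: [567.3, 235.5, 139.2] eef_rot: [3.14, -0.001, 1.307] force: [-0.8, -0.3, -0.9] gripper_width: 9.2 t 16.35 pos [567.3 235.5 139.2] rpy [ 1.799e+02 -1.000e-01  7.490e+01] F [-0.8 -0.3 -0.9] M [-0.16  0.08 -0.05] w 9.2
shift mm [-0.  -0.3 -0.1] share [-0.    -0.002 -0.001]  turn deg [ 0.1 -0.1 -0.1] share [ 0.001 -0.001 -0.002]
```

```bash
python3 -m handwheel '[[[0,0,0],[0,0,0]],[[0,0,0],[0,0,0]],[[0,0,0],[0,0,0]],[[0,0,-0.02],[0,0,0]],[[0,0,-0.1],[0,0,0]]]' 0 20; python3 to.py 567 235.6 250 75
```

```text
t: 16.98
tool_pos: [567.4, 236.1, 154.2]
eef_rot: [3.14, -0.002, 1.307]
force: [-0.8, -0.6, 0.2]
gripper_width: 42.8
t 16.98 pos [567.4 236.1 154.2] rpy [ 1.799e+02 -1.000e-01  7.490e+01] F [-0.8 -0.6  0.2] M [-0.01  0.02  0.02] w 42.8
shift mm [ -0.3  -0.1 -95.8] share [-0.003 -0.001 -0.798]  turn deg [ 0.1 -0.1 -0.1] share [ 0.002 -0.002 -0.002]
```

```bash
python3 -m handwheel '[[[0,0,-0.2],[0,0,0]],[[0,0,-0.25],[0,0,0]],[[0,0,-0.3],[0,0,0]],[[0,0,-0.1],[0,0,0]]]'; python3 -m handwheel '[[[-0.4,0,0],[0,0,0]],[[-0.4,0,0],[0,0,0]],[[-0.4,0,0],[0,0,0]],[[0,0,0],[0,0,0]]]'
python3 - <<'E'
from h import *
for n in ("side","top"):
    p,d=env.capture(n); cv2.imwrite(f"pics/{n}6.png",p); np.save(f"{n}6.npy",d)
s=cv2.imread("pics/side6.png");t=cv2.imread("pics/top6.png")
cv2.imwrite("pics/c6.png",np.vstack([np.hstack([cv2.resize(s[280:405,135:260],(400,400),interpolation=2),cv2.resize(t[150:230,100:180],(400,400),interpolation=2)])]))
W=world("top",np.load("top6.npy"));w=W[150:225,105:180].reshape(-1,3);w=w[(w[:,2]>170)&(w[:,2]<195)];print(w.mean(0).round(1),np.percentile(w[:,2],[50,95]),rect(w[:,:2]))
W=world("side",np.load("side6.npy"));w=W[290:360,140:220].reshape(-1,3);w=w[(w[:,2]>150)&(w[:,2]<190)];print(w.mean(0).round(1),np.percentile(w[:,2],[50,95]),rect(w[:,:2]))
E
```

```text
t: 17.48
tool_pos: [567.4, 236.0, 262.6]
eef_rot: [3.137, -0.004, 1.307]
force: [0.4, -0.1, -0.4]
gripper_width: 42.5
t: 17.98
tool_pos: [529.2, 94.0, 261.6]
eef_rot: [3.137, -0.004, 1.309]
force: [0.9, 0.1, -0.2]
gripper_width: 42.7
[564.4 218.4 179.1] [179.56762267 182.92318071] (array([565.1, 219.1]), array([41.8, 10.4]), 74.7)
[563.2 234.4 169.5] [171.57188266 181.10928407] (array([564.6, 231.3]), array([62.4, 12.9]), 75.9)
```

View pics/c6.png

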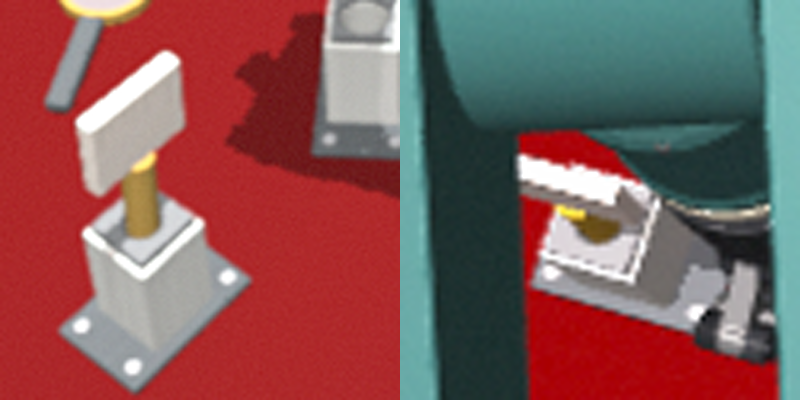

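View pics/side6.png

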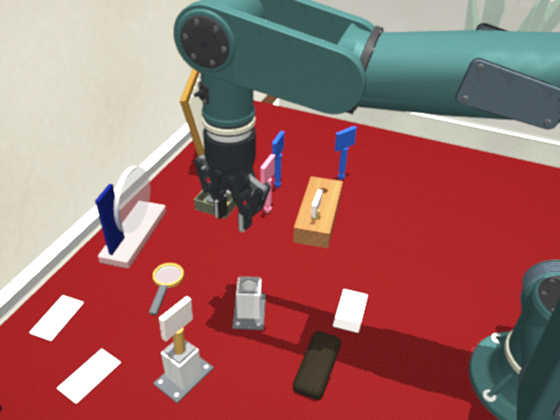

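The post stands upright in the narrow fitting at side view (178,345). Its plate is at about -15°, parallel to the foot's long side, and its top is at z≈181. Nothing else has moved, so I'm handing in.

```bash
python3 -c "
from station import env
print(env.observe()['t']); print(env.sign_off())"
```

```text
18.075
the job is handed in; nothing more can be done
None
```

The tall label post is standing upright and locked in the narrow-bore fitting, and the job was handed in at about 18 s.

- **Insertion:** Pushing in, the force peaked at about 9 N as the jaws opened, then dropped back to nothing at the snap. From there the collet gave about 4 mm down to its stop. The highest load was about 16.5 N net, under the 30 N limit.
- **Tug:** I pulled up with about 11 N. After roughly 2 mm of free play the post stayed at the same height (141.3–141.5 mm), so the lock held. I then lowered it back and let go.
- **Alignment:** The plate lies at about -15° (the last top-view fit gave -15.3°, the side-view fit -14.1°). The fitting's long side measured about -15°, so they are parallel.
- **Final picture:** It shows the post upright with its foot about 31 mm above the table, the gripper clear, and the spare post, magnifier and case where they were.

The two cameras disagreed by about 3–4 mm in absolute position. I therefore lined the post up with the bore by comparing the two within each view. I took the lock from the forces and heights, since the jaws could not be seen.

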